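# Hold the magnifier over the radio's rating label

## Task

I cannot read the small print on this donated radio: pick up the hand magnifier by its handle, fingers off the lens, and bring it past the donations standing in between, without shifting them or the radio, to the white label on the radio's back. Hold the lens level and still about 4 cm above the label, centred on it, its long side along the label's long side, and never let the magnifier touch the radio. Finish while holding it there in the air so that I can read through it: do not put it down or let go.

Things in the scene. Friction and masses are not known exactly. Their poses are not given: they have to be found in the camera images.
- magnifier: Rectangular hand magnifier lying flat, z up, 0.14 kg. Origin: lens centre in plan, level with the frame's underside (on the table). Black frame 116 (x) x 76 (y) mm, 12 mm thick. Handle towards -x: steel ferrule x = -57 to -67 mm, then a red flat-sided handle, black end, x = -67 to -179 mm, 24 mm wide (y), 18 mm high from the underside level. Good grasp: across the handle near x = -95 mm.
- lens: The clear lens in the magnifier's frame, 104 x 64 mm, 4 to 9 mm above the frame's underside; same origin and axes as the magnifier, fixed to it. Not to be touched by the fingers.
- radio: Portable radio lying on its face, dark back up, cream front shell below, loose, 1.4 kg: 250 (x) x 150 (y) x 72 mm high. Origin: centre of its underside, z up. On the +y side a cream carrying handle reaches y = 104 mm (36 mm high) and a steel aerial y = 83 mm (53 mm high); two wheels stand out 10 mm at the +x end. The back is flat but for details of about 1 mm: battery door, vents, white label.
- rating_label (a point): Centre of the white rating label's upper face on the radio's back, 73 mm above the table: a label 64 mm along x by 36 mm along y, with dark ruled bands; axes as the radio's, x is the label's long side, z up. It lies at x = -55 mm, y = -5 mm of the radio.
- speaker: Dark grey box loudspeaker, drivers on its +x face, 107 (x) x 95 (y) mm, 155 mm high, 1.1 kg, loose; origin at the centre of its underside. One of three donations in a row between magnifier and radio. Leave it where it is.
- lantern: Green camping lantern with a milky globe, 92 mm across, 161 mm high to the top of its wire handle, 0.6 kg, loose; origin at the centre of its underside. In the row between magnifier and radio. Leave it where it is.
- carton: Small taped brown carton, 112 (x) x 92 (y) mm, 126 mm high, 0.7 kg, loose; origin at the centre of its underside. In the row between magnifier and radio. Leave it where it is.
- mug: Blue mug, 82 mm across, 95 mm high, with its handle to its +y, loose, standing beyond the magnifier; origin at the centre of its underside. Leave it where it is.
Things that resemble listed ones, but are neither listed nor needed, are in the scene too. Of the things that look like the carton, take the one that is nearest to the robot's base at the start.

How it is judged (in metres and radians):
On the way:
1. the magnifier is picked up, held by the fingers clear of the table (height (world z) of magnifier above 0.03 m and contact force between magnifier and the fingers above 1 N), for 0.2 s.
At the end, for the whole second after the job is handed in: Held still in the fingers: lens centre within 15 mm sideways of the label's, frame 25 to 55 mm above it, tilt under 0.15 rad, right way up, long side within 0.2 rad of the label's; magnifier touching nothing else; radio, speaker, lantern, carton, mug upright and moved under 20 mm (horizontal distance between magnifier and rating_label below 0.015 m and z of magnifier in the frame of rating_label between 0.025 and 0.055 m and angle between the x axis of magnifier and the x axis of rating_label, either way round below 0.2 rad and angle between magnifier's own z axis and vertical below 0.15 rad and contact force between magnifier and the fingers above 1 N and linear speed of magnifier below 0.02 m/s and angular speed of magnifier below 0.15 rad/s and contact force between magnifier and radio below 0.05 N and contact force between magnifier and speaker below 0.05 N and contact force between magnifier and lantern below 0.05 N and contact force between magnifier and carton below 0.05 N and contact force between magnifier and mug below 0.05 N and distance of each of speaker, lantern, carton, mug, radio from where it was at the start of the episode below 0.02 m and angle between each of speaker, lantern, carton, mug, radio's own z axis and vertical below 0.1 rad); the arm keeps its last pose, push and grip.
It fails at once if the fingers touch the lens (contact force between lens and the fingers above 0.5 N).
It fails at once if the magnifier touches the radio (contact force between magnifier and radio above 0.5 N).
It fails at once if the radio or one of the other donations is shifted by 20 mm or more (distance of any of speaker, lantern, carton, mug, radio from where it was at the start of the episode above 0.02 m).
It also fails if it takes over 40 s, if anything falls off the work surface, if the arm or the gripper's body presses on something with over 40 N, if the wrist force passes 120 N, or if a joint passes its speed limit or range.

## Robot

A 7-joint arm with a two-finger parallel gripper is mounted at the origin on the work surface. World frame = base frame: x ahead of the robot, y to its left, z up, the work surface at z = 0. Lengths are in mm, angles in rad, forces in N, time in s.
With the tool pointing down it reaches from about 400 to 875 mm from the base axis. Payload 4.4 kg.
Tool frame: the origin (TCP) lies at the very end of the fingers, on their centre line; the grasp point (between the pads) lies 19 mm behind it; y points along the fingers, z is the direction in which the jaws open and shut, and the axes are right-handed (so a half turn about y gives the same grasp; the last joint's range is limited). The gripper opens to 85 mm and grips with 20 to 120 N. Pads are 22 mm wide; open, the fingers measure 114 mm over their backs; the gripper's body (76 mm by 85 mm) begins 54 mm behind the grasp point. The pads swing forward as they close: fully open they stand 13 mm farther back than shut.
Start: joints at [1.152, 0.628, 0.038, 1.517, -0.027, 0.996, -0.02], TCP at [224.622, -609.97, 191.413] pointing down, gripper open.
Joint ranges: [-3.06, 3.06], [-0.37, 2.12], [-1.25, 1.32], [0.18, 2.47], [-1.1, 4.24], [0.23, 1.98], [-2.94, 2.94]. Speed limits (rad/s): [2.57, 2.57, 3.14, 3.14, 3.14, 3.14, 3.14].

## Interface

Orientations are given as [roll, pitch, yaw] about the fixed x, y, z axes, in that order (R = Rz(yaw) Ry(pitch) Rx(roll)).
In Python, from cell import ctrl, imaging, finish_job gives the robot as it stands.
- The arm moves only by the shell command python3 -m inch 'ROWS'. ROWS is JSON, one flat list of numbers, 7 for each row, row after row: the opening, from 0 (shut) to 1 (fully open), then the shift along the tool's x, y, z in cm, then the turn, a rotation vector about the tool's x, y, z in degrees. A call has 1 to 12 rows; each row is the pose to reach, as a shift and turn from the pose commanded when the call began, along the tool's axes at that moment; what a row does not reach only later rows make up. A row lasts 1/10 s, in which the tool goes at most 50 mm and 8.59 degrees, less where a joint would pass 70% of its speed; a pose out of reach is approached as far as the arm can. A call with a gripper value outside its range is refused whole. The fingers move at their own pace and stop on an object; the grip force is fixed at half the most. Time passes only in rows, so rows that repeat a pose let the fingers close. It gives the time, the measured TCP pose, the force and the opening at its end, in the units of the state.
- ctrl.read_state(): the state, without advancing time (a new reading comes with each control period).
- imaging.get_image(name): name is "scene" or "top" or "wrist"; returns a dict with "img" (384x512x3 uint8, red, green, blue), "fx", "fy", "cx", "cy" (pixels), "dist" ([k1, k2, p1, p2, k3] as OpenCV has them; the pictures are not rectified), "R" (3x3) and "t" (3): a world point X has camera coordinates R X + t. Camera axes: x right, y down, z forward; pixel columns grow to the right and rows downward; lengths in mm; the calibration is good to about 2 mm. A picture is of the moment at which its call begins. There is no depth.
- finish_job(): hands the job in, once; it reports no verdict.
The state is a dict: "clock": time; "qpos": joint angles; "qd": joint speeds; "tau": joint torques, N m; "eef_pos": TCP position; "tool_rot": TCP orientation; "force": force on the tool from outside, world axes, zero at the start; "torque": the same for the moment, N m; "width": finger opening in mm.
Only numpy, scipy, OpenCV 4.12 (cv2) and the standard library are available. Lean on these libraries where they do the work, as an engineer would, in place of code of your own. Each camera call takes 0.05 s, during which the arm holds its last target.

## Working session

There is one attempt and no reset: what is moved stays moved. The work goes in short steps, Python scripts to look and compute and a shell command to move; the robot and the scene stay as the last step left them, time stands still between calls to the robot, and variables do not carry over. Pictures are saved under pics/ and viewed, and the job is handed in when it is done.

```bash
mkdir -p pics; ls; python3 - <<'E'
from cell import ctrl, imaging
import cv2,json,numpy as np
s=ctrl.read_state(); print({k:np.round(v,3).tolist() for k,v in s.items()})
for n in("scene","top","wrist"):
    d=imaging.get_image(n); cv2.imwrite(f"pics/{n}0.png",d["img"][:,:,::-1])
    np.savez(f"pics/{n}0.npz",**{k:np.array(v) for k,v in d.items()})
    print(n,d["fx"],d["fy"],d["cx"],d["cy"],np.round(d["dist"],4),np.round(d["R"],3).tolist(),np.round(d["t"],1))
E
```

```text
pics
{'clock': 0.0, 'qpos': [1.152, 0.629, 0.038, 1.518, -0.027, 0.996, -0.02], 'qd': [0.0, -0.001, -0.001, -0.002, -0.0, 0.0, -0.0], 'tau': [-0.0, -56.341, 1.226, -19.345, 0.011, 0.011, 0.0], 'eef_pos': [224.36, -609.304, 190.493], 'tool_rot': [-1.573, -0.0, -2.789], 'force': [-0.001, -0.718, -0.155], 'torque': [-0.024, -0.025, -0.019], 'width': 85.097}
scene 459.10109151272053 459.10109151272053 262.2478937541557 189.54191793384535 [-0.0902  0.      0.      0.      0.    ] [[-0.516, 0.857, -0.007], [0.694, 0.413, -0.59], [-0.503, -0.309, -0.807]] [ 303.2 -374.7 1409. ]
top 356.670306782863 356.670306782863 251.32313908206035 184.4147956635586 [-0.0331  0.      0.      0.      0.    ] [[0.008, -1.0, -0.001], [-0.989, -0.008, -0.149], [0.149, 0.002, -0.989]] [ 16.4 607.8 707.8]
wrist 264.293774668408 264.293774668408 260.69709343851156 186.5286076760329 [-0.0069  0.      0.      0.      0.    ] [[0.347, -0.938, -0.001], [-0.903, -0.335, 0.269], [-0.252, -0.092, -0.963]] [-649.9  -35.4  377.2]
```

View pics/scene0.png

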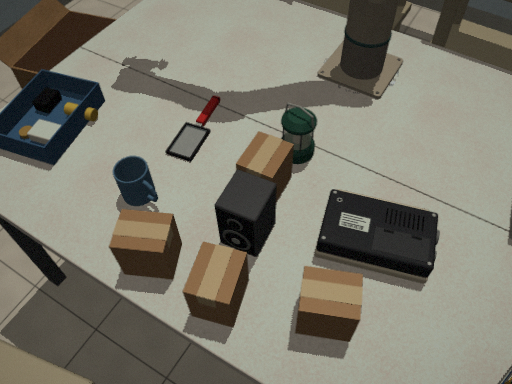

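View pics/top0.png

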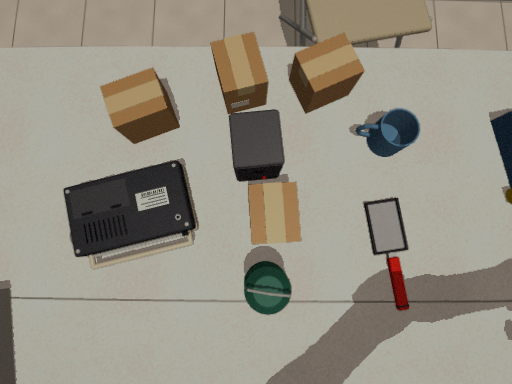

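View pics/wrist0.png

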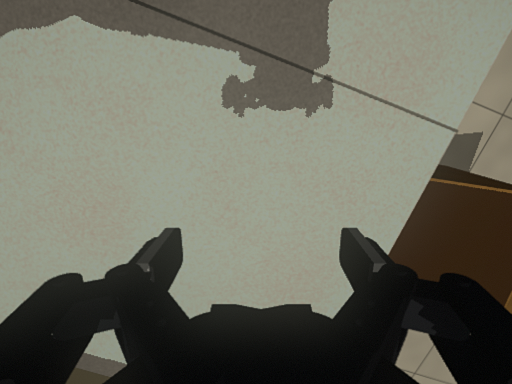

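The overview shows three donations in a row: lantern (top view 268,288), carton (275,213) and speaker (257,145). The magnifier is on the right (386,226) with its handle at (398,283), and the radio is on the left with its label at (152,199). Next I measure.

```bash
cat > h.py <<'E'
import numpy as np,cv2
def load(n): return dict(np.load(f"pics/{n}.npz"))
def cast(d,uv,z):
    K=np.array([[d["fx"],0,d["cx"]],[0,d["fy"],d["cy"]],[0,0,1]],float)
    p=cv2.undistortPoints(np.array(uv,float).reshape(-1,1,2),K,d["dist"].astype(float)).reshape(-1,2)
    r=np.c_[p,np.ones(len(p))]@d["R"]; c=-d["R"].T@d["t"]
    return c+r*((z-c[2])/r[:,2])[:,None]
def blobs(m,roi,minA=30):
    x0,y0,x1,y1=roi; M=np.zeros(m.shape,np.uint8); M[y0:y1,x0:x1]=m[y0:y1,x0:x1]*255
    c,_=cv2.findContours(M,cv2.RETR_EXTERNAL,cv2.CHAIN_APPROX_NONE)
    return sorted([k for k in c if cv2.contourArea(k)>minA],key=cv2.contourArea,reverse=True)
def rect(d,c,z):
    P=cast(d,c.reshape(-1,2)+0.0,z)[:,:2].astype(np.float32)
    (cx,cy),(w,h),a=cv2.minAreaRect(P)
    if w<h: w,h,a=h,w,a+90
    return np.round([cx,cy,w,h,(a+90)%180-90],1)
E
python3 - <<'E'
from h import *
R={"top0":dict(mag=(355,185,415,258),han=(375,245,420,320),rad=(55,150,205,265),lab=(130,183,175,215),sp=(222,100,292,190)),
"scene0":dict(mag=(160,115,215,165),han=(190,90,230,130),rad=(310,185,445,280),lab=(330,205,375,235))}
for n,r in R.items():
    d=load(n); i=d["img"].astype(int); g=i.max(2); red=(i[...,0]>90)&(i[...,1]<50)
    print(n)
    for k,m,z in(("mag",g<70,12),("han",red,16),("lab",i.min(2)>110,73),("rad",g<60,72)):
        for c in blobs(m,r[k])[:2]: print(k,cv2.contourArea(c),rect(d,c,z))
d=load("top0")
print("speaker top near corners",cast(d,[(230,112),(278,110),(283,152),(233,157)],155)[:,:2].round())
print("carton top",cast(d,[(248,183),(297,181),(300,242),(251,244)],126)[:,:2].round())
print("lantern",cast(d,[(268,288)],120).round(), "mug",cast(d,[(398,130)],95).round())
E
```

```text
top0
mag 1752.0 [ 519.6 -272.6  124.5   76.8    8.8]
han 410.0 [ 407.6 -292.3  100.3   21.4   10.5]
lab 501.0 [573.5 223.1  63.5  36.  -75.4]
rad 8477.0 [550.6 268.9 248.2 153.7 -75.7]
scene0
mag 941.5 [ 499.9 -273.3  170.6   78.8    8.9]
han 50.0 [ 436.7 -286.4   31.9   20.9    6.7]
lab 365.5 [569.6 222.9  63.7  35.5 -76.1]
rad 7239.0 [564.  279.9 246.8 166.6 -75.5]
speaker top near corners [[727.  62.]
 [732. -28.]
 [652. -37.]
 [641.  55.]]
carton top [[598.  27.]
 [603. -65.]
 [489. -70.]
 [485.  21.]]
lantern [[405. -11. 120.]] mug [[ 714. -276.   95.]]
```

```bash
cat >> h.py <<'E'
from scipy.spatial.transform import Rotation as Ro
def rel(pos,az,full=True):
    """shift cm / rotvec deg in tool axes to reach pos with tool y down, tool z at azimuth az(deg)"""
    from cell import ctrl
    s=ctrl.read_state(); Rn=Ro.from_euler("xyz",s["tool_rot"]).as_matrix()
    a=np.radians(az); z=np.array([np.cos(a),np.sin(a),0]); y=np.array([0,0,-1.]); x=np.cross(y,z)
    Rg=np.c_[x,y,z]
    print("t",round(s["clock"],2),"at",np.round(s["eef_pos"],1),"w",round(s["width"],1),"F",np.round(s["force"],1),"q",np.round(s["qpos"],2))
    print("shift",np.round(Rn.T@(np.array(pos)-s["eef_pos"])/10,2),"turn",np.round(np.degrees(Ro.from_matrix(Rn.T@Rg).as_rotvec()),2))
E
python3 -c "
from h import *
rel((429,-288,150),99.1)"
```

```text
t 0.15 at [ 224.5 -609.4  190.7] w 85.3 F [-0.1  0.6 -0.4] q [ 1.15  0.63  0.04  1.52 -0.03  1.   -0.02]
shift [-30.3    4.11 -23.09] turn [ 1.0000e-02 -1.6888e+02 -1.2000e-01]
```

```bash
python3 -m inch '[1,-2,0,-1.5,0,-8,0, 1,-5,0,-3.5,0,-16,0, 1,-8,0,-6,0,-24,0, 1,-11,0,-8.4,0,-32,0, 1,-14,0,-10.7,0,-40,0, 1,-17,0,-13,0,-48,0, 1,-20,0,-15.2,0,-56,0, 1,-23,0,-17.5,0,-64,0, 1,-26,0,-19.8,0,-72,0, 1,-28,0,-21.4,0,-80,0, 1,-29.6,0,-22.6,0,-88,0, 1,-30.3,0,-23.1,0,-94,0]'
python3 -c "
from h import *
rel((429,-288,150),99.1)"
```

```text
clock: 1.35
eef_pos: [430.4, -286.1, 191.5]
tool_rot: [-1.57, 0.001, -1.14]
force: [-0.2, -1.1, 1.2]
width: 85.4
t 1.35 at [ 430.4 -286.1  191.5] w 85.4 F [-0.2 -1.1  1.2] q [ 0.84  0.47 -0.44  1.88  0.26  0.85  0.7 ]
shift [ 0.12  4.15 -0.21] turn [-7.00e-02 -7.44e+01  1.00e-02]
```

```bash
python3 -m inch '[1,0.1,0,-0.2,0,-8,0, 1,0.1,0,-0.2,0,-16,0, 1,0.1,0.5,-0.2,0,-24,0, 1,0.1,1,-0.2,0,-32,0, 1,0.1,1.5,-0.2,0,-40,0, 1,0.1,2,-0.2,0,-48,0, 1,0.1,2.5,-0.2,0,-56,0, 1,0.1,3,-0.2,0,-64,0, 1,0.1,4,-0.2,0,-72,0, 1,0.1,4.1,-0.2,0,-74.4,0, 1,0.1,4.1,-0.2,0,-74.4,0, 1,0.1,4.1,-0.2,0,-74.4,0]'
python3 - <<'E'
from h import *
from cell import imaging
for n in("wrist","top"):
    d=imaging.get_image(n); cv2.imwrite(f"pics/{n}1.png",d["img"][:,:,::-1]); np.savez(f"pics/{n}1.npz",**{k:np.array(v) for k,v in d.items()})
rel((429,-288,150),99.1)
d=load("wrist1"); i=d["img"].astype(int); red=(i[...,0]>90)&(i[...,1]<50)
for c in blobs(red,(0,0,512,384))[:2]: print(c.reshape(-1,2).min(0),c.reshape(-1,2).max(0),rect(d,c,17))
E
```

```text
clock: 2.55
eef_pos: [427.7, -290.3, 150.4]
tool_rot: [-1.571, -0.0, 0.149]
force: [-0.4, -0.3, -0.2]
width: 85.4
t 2.65 at [ 427.8 -290.3  150.6] w 85.3 F [-0.3  0.1  0.3] q [ 1.04  0.59 -0.76  1.92  0.54  0.85  1.72]
shift [0.15 0.06 0.21] turn [ 0.02 -0.54  0.01]
[253 110] [270 192] [ 405.9 -293.5   98.1   20.8    9.2]
[253 100] [270 105] [ 349.3 -301.9   19.4    5.4  -81.4]
```

View pics/wrist1.png

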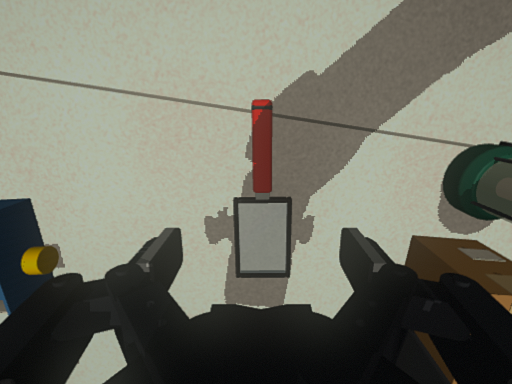

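The wrist view shows the handle (262,100–192) centred between the fingers, and its position agrees with the top view within 2 mm. I go down and grip.

```bash
python3 -m inch '[1,0,3,0.1,0,-0.5,0, 1,0,6,0.1,0,-0.5,0, 1,0,9,0.1,0,-0.5,0, 1,0,11.5,0.1,0,-0.5,0, 1,0,13.5,0.1,0,-0.5,0, 1,0,14.5,0.1,0,-0.5,0, 1,0,14.7,0.1,0,-0.5,0, 1,0,14.8,0.1,0,-0.5,0]'
python3 -c "
from h import *
rel((428,-289.3,2),99.2)"
```

```text
clock: 3.45
eef_pos: [428.2, -289.4, 2.9]
tool_rot: [-1.571, -0.001, 0.159]
force: [-0.4, -1.0, -0.5]
width: 85.4
t 3.45 at [ 428.2 -289.4    2.9] w 85.4 F [-0.4 -1.  -0.5] q [ 0.89  0.8  -0.54  2.02  0.8   0.54  1.51]
shift [-0.02  0.09  0.01] turn [ 0.03 -0.09  0.05]
```

```bash
python3 -m inch '[0.3,0,0.1,0,0,0,0, 0.3,0,0.1,0,0,0,0, 0.3,0,0.1,0,0,0,0, 0.15,0,0.1,0,0,0,0, 0,0,0.1,0,0,0,0, 0,0,0.1,0,0,0,0, 0,0,0.1,0,0,0,0, 0,0,0.1,0,0,0,0]'
python3 -c "
from h import *
rel((428,-289.3,2),99.2)"
```

```text
clock: 4.25
eef_pos: [427.6, -289.2, 1.4]
tool_rot: [-1.571, -0.0, 0.159]
force: [1.1, 0.9, -0.1]
width: 0.1
t 4.25 at [ 427.6 -289.2    1.4] w 0.1 F [ 1.1  0.9 -0.1] q [ 0.89  0.8  -0.54  2.02  0.8   0.54  1.5 ]
shift [ 0.04 -0.06 -0.01] turn [-0.   -0.09  0.  ]
```

The fingers shut completely, so the grasp has failed. I look.

```bash
cat > snap.py <<'E'
import sys
from h import *
from cell import imaging
for n in sys.argv[2:]:
    d=imaging.get_image(n); k=n+sys.argv[1]; cv2.imwrite(f"pics/{k}.png",d["img"][:,:,::-1]); np.savez(f"pics/{k}.npz",**{a:np.array(v) for a,v in d.items()})
E
python3 snap.py 2 wrist scene
```

```text
(no output)
```

View pics/wrist2.png

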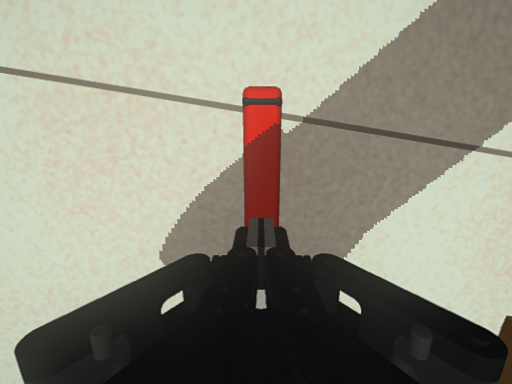

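View pics/scene2.png

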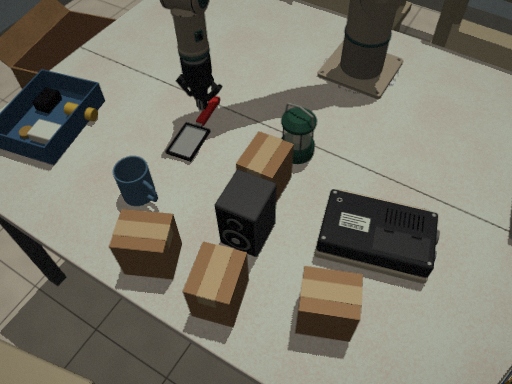

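```bash
python3 - <<'E'
from h import *
for n in("scene2","wrist2"):
    d=load(n);K=np.array([[d["fx"],0,d["cx"]],[0,d["fy"],d["cy"]],[0,0,1]],float)
    for P in([427.6,-289.2,1.4],[427.6,-289.2,20.4],[427.6,-289.2,40]):
        print(n,P,cv2.projectPoints(np.array([P]),cv2.Rodrigues(d["R"])[0],d["t"],K,d["dist"])[0].round(1).ravel())
    i=d["img"]; 
    roi=i[60:160,150:250] if n[0]=="s" else i[190:330,190:330]
    cv2.imwrite(f"pics/{n}z.png",cv2.resize(roi,None,fx=5 if n[0]=="s" else 4,fy=5 if n[0]=="s" else 4,interpolation=cv2.INTER_NEAREST)[:,:,::-1])
E
```

```text
scene2 [427.6, -289.2, 1.4] [203.4 118.9]
scene2 [427.6, -289.2, 20.4] [202.6 114. ]
scene2 [427.6, -289.2, 40] [201.8 108.9]
wrist2 [427.6, -289.2, 1.4] [261.4 208.9]
wrist2 [427.6, -289.2, 20.4] [261.5 218.8]
wrist2 [427.6, -289.2, 40] [261.6 231.6]
```

View pics/scene2z.png

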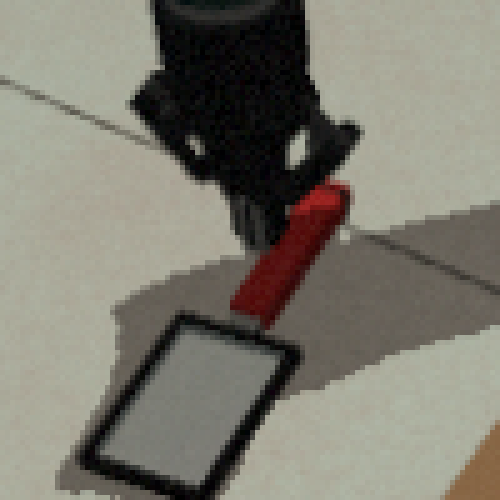

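View pics/wrist2z.png

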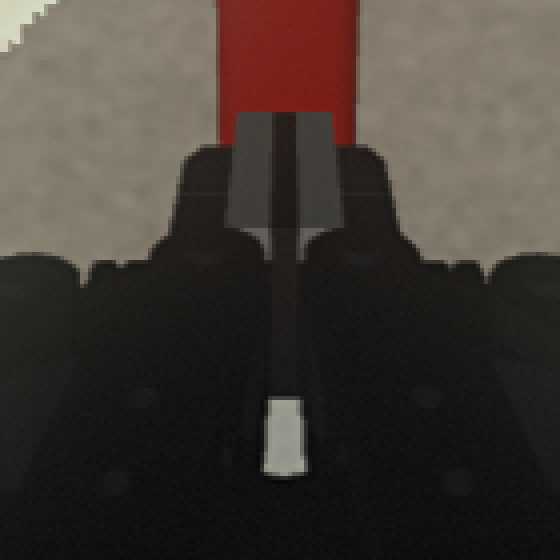

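```bash
python3 - <<'E'
from h import *
a,b=load("scene2"),load("wrist2")
print("cams",(-a["R"].T@a["t"]).round(),(-b["R"].T@b["t"]).round())
for z in(0,10,18,25,30,35,40): print(z,cast(a,[(202,109.5)],z)[0].round(1),cast(b,[(261.3,218)],z)[0].round(1), cast(b,[(249.5,218),(273,218)],z)[:,1].round(1))
E
```

```text
cams [1124.  331.  919.] [ 362. -300.  183.]
0 [ 397.8 -315.5    0. ] [ 435.2 -288.1    0. ] [-296.7 -279.5]
10 [ 405.7 -308.4   10. ] [ 431.2 -288.7   10. ] [-296.9 -280.6]
18 [ 412.  -302.8   18. ] [ 428.  -289.3   18. ] [-297.1 -281.5]
25 [ 417.6 -297.9   25. ] [ 425.2 -289.7   25. ] [-297.2 -282.3]
30 [ 421.5 -294.4   30. ] [ 423.2 -290.1   30. ] [-297.3 -282.9]
35 [ 425.5 -290.9   35. ] [ 421.2 -290.4   35. ] [-297.4 -283.5]
40 [ 429.4 -287.3   40. ] [ 419.1 -290.7   40. ] [-297.5 -284. ]
```

```bash
python3 - <<'E'
from h import *
for n,r in(("wrist1",(240,95,290,195)),("wrist2",(235,80,290,218))):
    d=load(n); i=d["img"].astype(int); red=(i[...,0]>70)&(i[...,1]<60)
    m=red
    for v in range(r[1]+15,r[3]-8,18):
        u=np.where(m[v,r[0]:r[2]])[0]+r[0]; w=cast(d,[(u.min()-.5,v),(u.max()+.5,v)],18); print(n,v,u.min(),u.max(),np.linalg.norm(w[0]-w[1]).round(1),w.mean(0).round(1))
    # table seam
d=load("wrist2"); e=load("top0"); s=load("scene0")
print("seam wrist2",cast(d,[(5,70),(506,154)],0).round(1), "top",cast(e,[(40,298),(480,302)],0).round(1))
d=load("wrist1");print("seam wrist1",cast(d,[(5,73),(440,141)],0).round(1))
E
```

```text
wrist1 110 252 271 22.8 [ 357.4 -300.6   18. ]
wrist1 128 253 271 22.1 [ 377.2 -297.    18. ]
wrist1 146 253 271 22.5 [ 397.8 -293.9   18. ]
wrist1 164 254 271 21.7 [ 419. -290.   18.]
wrist1 182 253 271 23.3 [ 441.2 -287.2   18. ]
wrist2 95 244 280 21.9 [ 351.  -301.4   18. ]
wrist2 113 244 280 22.2 [ 361.1 -299.7   18. ]
wrist2 131 244 280 22.6 [ 371.6 -298.    18. ]
wrist2 149 244 280 23.0 [ 382.5 -296.2   18. ]
wrist2 167 244 279 22.8 [ 393.8 -294.7   18. ]
wrist2 185 245 279 22.6 [ 405.4 -292.5   18. ]
wrist2 203 245 278 22.4 [ 417.5 -290.8   18. ]
seam wrist2 [[ 360.9 -467.6    0. ]
 [ 360.8 -127.2    0. ]] top [[ 361.6  478.3    0. ]
 [ 360.2 -477.2    0. ]]
seam wrist1 [[ 360.5 -604.5    0. ]
 [ 360.3  -75.1    0. ]]
```

```bash
python3 - <<'E'
from h import *
# tool-frame ray analysis
def an(n,tcp,yaw,pts):
    d=load(n); Rn=Ro.from_euler("xyz",[-np.pi/2,0,yaw]).as_matrix()
    c=-d["R"].T@d["t"]; print(n,"cam in tool",(Rn.T@(c-tcp)).round(1))
    for p in pts:
        w=cast(d,[p],0)[0]; r=Rn.T@(w-c); o=Rn.T@(c-tcp)
        for xp in(-11,0,11):
            k=(xp-o[0])/r[0]; print(p,"x",xp,(o+k*r).round(1))
an("wrist1",np.array([427.8,-290.3,150.6]),.149,[(181,229),(341,229),(164,229)])
an("wrist2",np.array([427.6,-289.2,1.4]),.159,[(249.5,218),(273,218)])
E
```

```text
wrist1 cam in tool [ -66.9 -181.2   -0.5]
(181, 229) x -11 [-11.  -58.8 -40.6]
(181, 229) x 0 [  0.  -34.7 -48.5]
(181, 229) x 11 [ 11.  -10.7 -56.3]
(341, 229) x -11 [-11.  -58.5  40. ]
(341, 229) x 0 [  0.  -34.4  48. ]
(341, 229) x 11 [ 11.  -10.2  55.9]
(164, 229) x -11 [-11.  -58.9 -49.1]
(164, 229) x 0 [  0.  -34.8 -58.7]
(164, 229) x 11 [ 11.  -10.7 -68.3]
wrist2 cam in tool [ -66.8 -181.4   -0.5]
(249.5, 218) x -11 [-11.  -44.6  -6.7]
(249.5, 218) x 0 [  0.  -17.6  -8. ]
(249.5, 218) x 11 [11.   9.4 -9.2]
(273, 218) x -11 [-11.  -44.5   6.3]
(273, 218) x 0 [  0.  -17.5   7.7]
(273, 218) x 11 [11.   9.5  9. ]
```

```bash
python3 - <<'E'
from h import *
i=load("wrist1")["img"][210:330,90:430]; cv2.imwrite("pics/w1z.png",cv2.convertScaleAbs(cv2.resize(i,None,fx=2.3,fy=2.3),alpha=2)[:,:,::-1])
E
```

```text
(no output)
```

View pics/w1z.png

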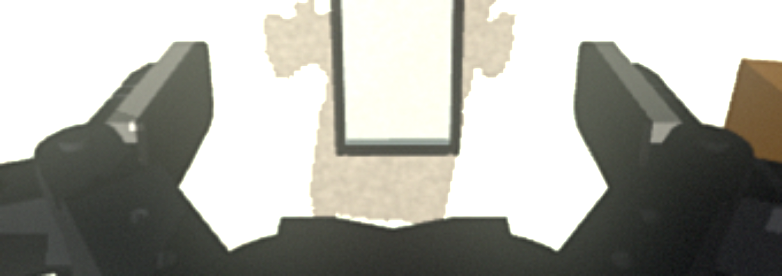

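Both views agree: the fingertips really end about 44 mm behind the reported TCP. Shut, they hover at z≈45 over the handle (wrist row 218, scene row 109). The open-to-shut swing of 14 mm fits the 13 mm given, and the arm pose checks out against the table seam. I therefore treat the tip as TCP − 44 mm, open, and go lower in small steps while watching the force.

```bash
python3 -m inch '[0.7,0,0,0,0,0,0, 0.7,0,0,0,0,0,0, 0.7,0,0,0,0,0,0, 0.7,0,0,0,0,0,0, 0.7,0,0,0,0,0,0, 0.7,0,0.5,0,0,0,0, 0.7,0,1,0,0,0,0, 0.7,0,1.5,0,0,0,0, 0.7,0,2,0,0,0,0, 0.7,0,2,0,0,0,0]'
python3 snap.py 3 wrist scene
```

```text
clock: 5.35
eef_pos: [427.0, -288.9, -19.4]
tool_rot: [-1.57, 0.001, 0.159]
force: [1.1, 0.3, 0.4]
width: 60.1
```

View pics/wrist3.png

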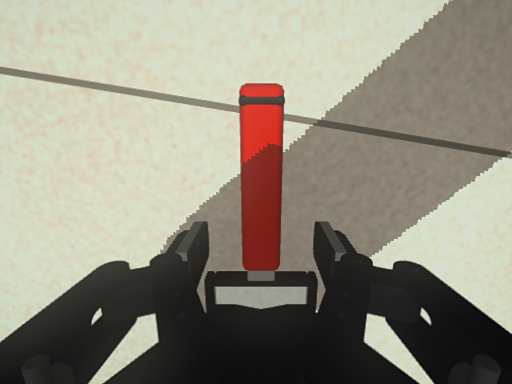

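No contact at TCP z = −19, which confirms the offset. The wrist view shows the pads either side of the handle (rows 225–290), short of the ferrule.

```bash
python3 -m inch '[0.6,0,0.5,0,0,0,0, 0.6,0,1,0,0,0,0, 0.6,0,1.4,0,0,0,0, 0.6,0,1.8,0,0,0,0, 0.6,0,2,0,0,0,0]'; python3 -m inch '[0.35,0,0,0,0,0,0, 0.35,0,0,0,0,0,0, 0.35,0,0,0,0,0,0]'
```

```text
clock: 5.95
eef_pos: [427.4, -289.1, -39.1]
tool_rot: [-1.57, 0.0, 0.159]
force: [0.1, 1.1, 0.0]
width: 50.9
clock: 6.25
eef_pos: [427.7, -289.3, -38.4]
tool_rot: [-1.571, -0.0, 0.159]
force: [0.1, -0.5, -0.2]
width: 29.6
```

```bash
python3 -m inch '[0.2,0,0.1,0,0,0,0, 0,0,0.1,0,0,0,0, 0,0,0.1,0,0,0,0, 0,0,0.1,0,0,0,0, 0,0,0.1,0,0,0,0, 0,0,0.1,0,0,0,0]'; python3 snap.py 4 wrist scene
```

```text
clock: 6.85
eef_pos: [427.8, -289.4, -38.6]
tool_rot: [-1.572, -0.0, 0.159]
force: [-2.6, 0.5, 9.8]
width: 22.6
```

View pics/wrist4.png

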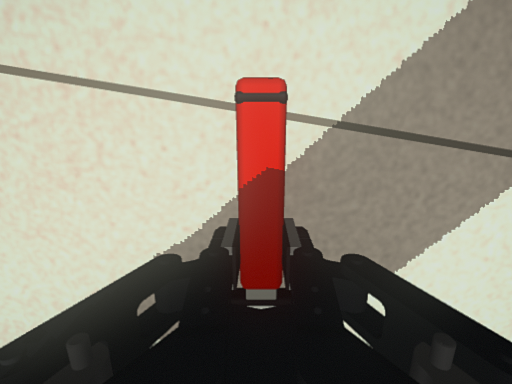

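Gripped at 22.6 mm, with the pads on both sides of the red handle. Now I lift.

```bash
python3 -m inch '[0,0,-0.5,0,0,0,0, 0,0,-1.5,0,0,0,0, 0,0,-3,0,0,0,0, 0,0,-5,0,0,0,0, 0,0,-7,0,0,0,0, 0,0,-9,0,0,0,0, 0,0,-10,0,0,0,0, 0,0,-10,0,0,0,0]'; python3 snap.py 5 wrist scene
```

```text
clock: 7.75
eef_pos: [428.4, -289.9, 61.8]
tool_rot: [-1.573, -0.002, 0.159]
force: [0.2, 1.2, -1.4]
width: 22.5
```

View pics/wrist5.png

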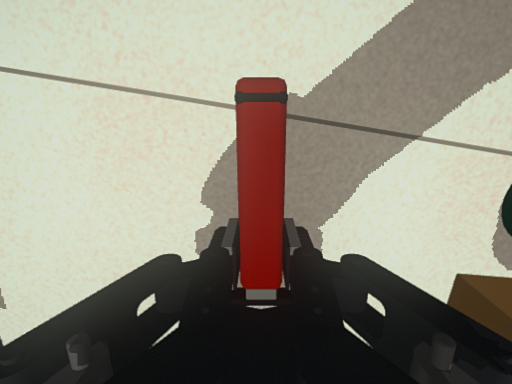

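View pics/scene5.png

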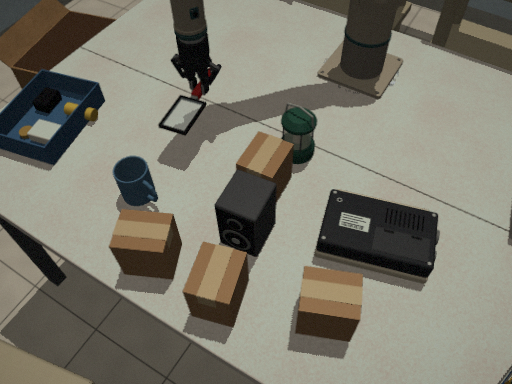

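```bash
python3 -m inch '[0,0,-1,0,0,0,0, 0,0,-3,0,0,0,0, 0,0,-6,0,0,0,0, 0,0,-9,0,0,0,0, 0,0,-12,0,0,0,0, 0,0,-14,0,0,0,0, 0,0,-15,0,0,0,0, 0,0,-15,0,0,0,0]'
python3 -c "
from h import *
rel((547.7,315,212),14.3)"
```

```text
clock: 8.65
eef_pos: [428.0, -289.4, 211.2]
tool_rot: [-1.572, -0.001, 0.159]
force: [-0.2, -0.1, -2.9]
width: 22.6
t 8.65 at [ 428.  -289.4  211.2] w 22.6 F [-0.2 -0.1 -2.9] q [ 1.09  0.52 -0.82  1.85  0.46  0.97  1.8 ]
shift [21.39 -0.13 57.79] turn [1.000e-02 8.481e+01 1.000e-01]
```

```bash
python3 -m inch '[0,0.4,0,1.2,0,2,0, 0,1.2,0,3.3,0,5,0, 0,2.2,0,6,0,9,0, 0,3.2,0,8.7,0,13,0, 0,4.2,0,11.4,0,17,0, 0,5.2,0,14.1,0,21,0, 0,6.2,0,16.8,0,25,0, 0,7.2,0,19.5,0,29,0, 0,8.2,0,22.2,0,33,0, 0,9.2,0,24.9,0,37,0, 0,10.2,0,27.6,0,41,0, 0,11.2,0,30.3,0,45,0]'
python3 -c "
from h import *
rel((547.7,315,212),14.3)"
```

```text
clock: 9.85
eef_pos: [489.1, 28.6, 208.9]
tool_rot: [-1.573, 0.002, -0.629]
force: [1.0, 0.4, -1.7]
width: 22.6
t 9.85 at [489.1  28.6 208.9] w 22.6 F [ 1.   0.4 -1.7] q [ 0.33  0.44 -0.63  1.92  0.33  0.89  0.48]
shift [-12.12  -0.34  26.6 ] turn [ 0.16 39.66 -0.09]
```

```bash
python3 -m inch '[0,-1.1,0,2.4,0,4,0, 0,-2.3,0,5,0,8,0, 0,-3.5,0,7.7,0,12,0, 0,-4.7,0,10.4,0,16,0, 0,-5.9,0,13,0,20,0, 0,-7.1,0,15.6,0,24,0, 0,-8.3,0,18.2,0,28,0, 0,-9.5,0,20.8,0,32,0, 0,-10.5,0,23,0,35,0, 0,-11.2,0,24.6,0,37,0, 0,-11.7,0,25.6,0,38,0, 0,-11.7,0,25.6,0,38,0]'
python3 snap.py 6 top scene wrist
python3 -c "
from h import *
rel((547.7,315,212),14.3)"
```

```text
clock: 11.05
eef_pos: [544.4, 305.2, 208.9]
tool_rot: [-1.573, 0.0, -1.287]
force: [0.6, 0.4, -1.4]
width: 22.5
t 11.2 at [545.3 302.  209.7] w 22.3 F [ 0.3 -0.8 -2.3] q [-0.29  0.6  -0.43  1.56  0.28  1.04 -0.51]
shift [-1.19 -0.23  0.59] turn [0.08 1.78 0.09]
```

View pics/top6.png

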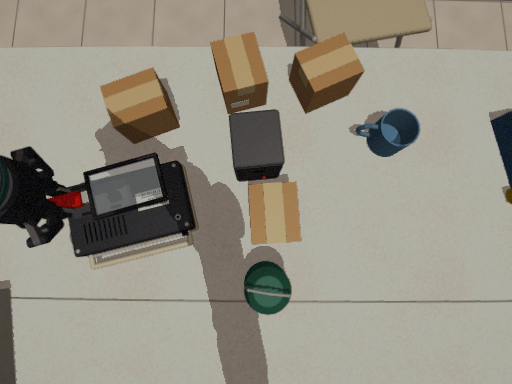

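View pics/scene6.png

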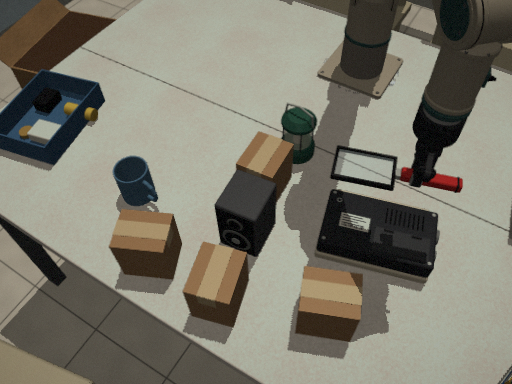

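The top and scene views show the magnifier over the radio, handle pointing away from the row (lens at top 126,185), and the donations unmoved. I descend part way and measure the frame.

```bash
python3 -m inch '[0,-0.4,0,0.2,0,0.6,0, 0,-0.8,0.5,0.4,0,1.2,0, 0,-1.2,1.5,0.6,0,1.8,0, 0,-1.2,3,0.6,0,1.8,0, 0,-1.2,4.5,0.6,0,1.8,0, 0,-1.2,6,0.6,0,1.8,0, 0,-1.2,7.5,0.6,0,1.8,0, 0,-1.2,8.5,0.6,0,1.8,0, 0,-1.2,9.2,0.6,0,1.8,0, 0,-1.2,9.5,0.6,0,1.8,0, 0,-1.2,9.5,0.6,0,1.8,0, 0,-1.2,9.5,0.6,0,1.8,0]'
python3 snap.py 7 top scene wrist
python3 -c "
from h import *
rel((547.7,315,74.4),14.3)
for n in('scene7','top7'):
    i=load(n)['img']; r=i[130:260,300:460] if n[0]=='s' else i[145:265,40:205]
    cv2.imwrite(f'pics/{n}z.png',cv2.convertScaleAbs(cv2.resize(r,None,fx=4.5,fy=4.5,interpolation=cv2.INTER_CUBIC),alpha=1.6)[:,:,::-1])
"
```

```text
clock: 12.4
eef_pos: [548.3, 317.2, 116.0]
tool_rot: [-1.57, 0.0, -1.321]
force: [0.6, -0.3, -1.1]
width: 22.7
t 12.55 at [548.3 317.1 116.1] w 22.3 F [ 0.8 -0.5 -1.1] q [-0.34  0.71 -0.38  1.63  0.33  0.86 -0.6 ]
shift [ 0.19  4.17 -0.11] turn [-0.07  0.01 -0.02]
```

View pics/scene7z.png

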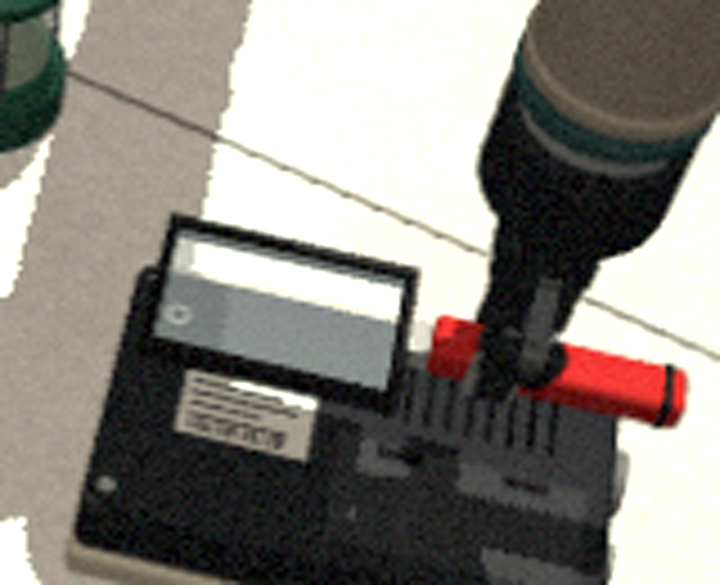

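View pics/top7z.png

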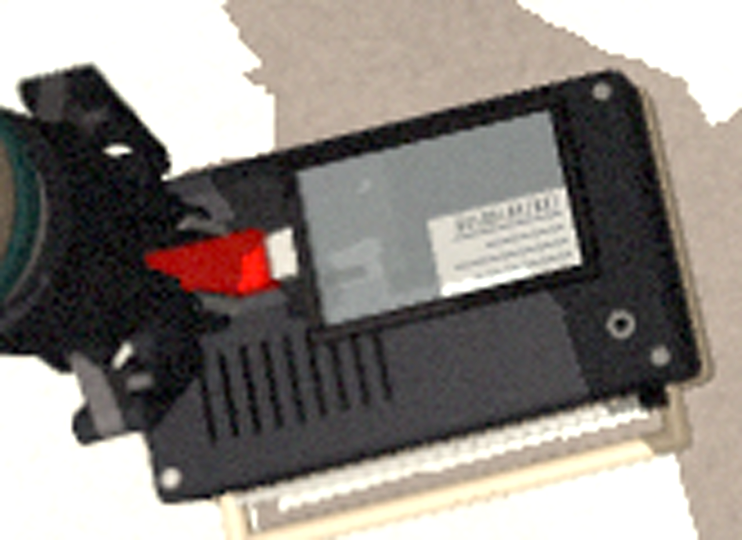

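View pics/wrist7.png

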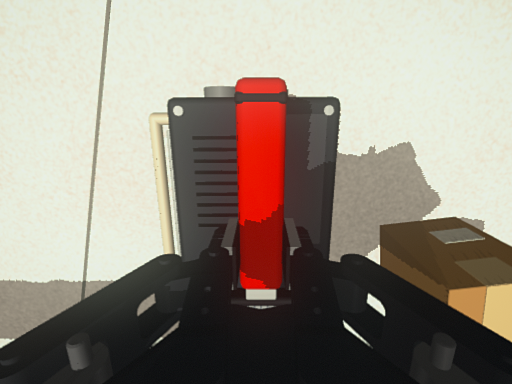

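```bash
cat > tri.py <<'E'
from h import *
def tri(a,pa,b,pb):
    out=[]
    for p,q in zip(pa,pb):
        A=[];B=[]
        for d,u in((a,p),(b,q)):
            c=-d["R"].T@d["t"]; r=cast(d,[u],0)[0]-c; r/=np.linalg.norm(r); M=np.eye(3)-np.outer(r,r); A.append(M);B.append(M@c)
        out.append(np.linalg.solve(sum(A),sum(B)))
    return np.array(out)
def rep(P): # order (+y+x),(-y+x),(-y-x),(+y-x)
    print(P.round(1).tolist()); print("centre",P.mean(0).round(1))
    e=(P[1]+P[2]-P[0]-P[3])/2; f=(P[0]+P[1]-P[2]-P[3])/2
    print("long",np.linalg.norm(e).round(1),"yaw",np.degrees(np.arctan2(e[1],e[0])).round(1),"pitch rise",e[2].round(1),"short",np.linalg.norm(f).round(1),"rise",f[2].round(1))
E
python3 - <<'E'
from tri import *
t=np.array([(300,172),(555,110),(580,265),(325,330)])/4.5+(40,145)
s=np.array([(388,390),(157,335),(178,235),(405,285)])/4.5+(300,130)
rep(tri(load("top7"),t,load("scene7"),s))
# label triangulate from initial views
c=[]
for n,roi in(("top0",(130,183,175,215)),("scene0",(330,205,375,235))):
    d=load(n); k=blobs(d["img"].min(2)>110,roi)[0]; c.append(cv2.boxPoints(cv2.minAreaRect(k)).mean(0)); print(n,c[-1],cast(d,[c[-1]],73).round(1))
print("label tri",tri(load("top0"),[c[0]],load("scene0"),[c[1]]).round(1))
E
```

```text
[[588.8, 282.1, 164.1], [614.2, 181.9, 164.2], [554.1, 167.6, 159.6], [527.2, 268.4, 159.3]]
centre [571.1 225.  161.8]
long 103.9 yaw -75.4 pitch rise 0.2 short 62.6 rise 4.7
top0 [151.4706  198.38235] [[573.4 223.4  73. ]]
scene0 [354.2353  221.55887] [[569.7 223.2  73. ]]
label tri [[572.6 223.   76.8]]
```

```bash
python3 -c "
from h import *
rel((548.6,315.2,75),14.3)"
python3 -m inch '[0,0.1,0.5,-0.1,0,0,0, 0,0.2,1.2,-0.1,0,0,0, 0,0.2,2,-0.1,0,0,0, 0,0.2,2.8,-0.1,0,0,0, 0,0.2,3.5,-0.1,0,0,0, 0,0.2,4,-0.1,0,0,0, 0,0.2,4.1,-0.1,0,0,0, 0,0.2,4.1,-0.1,0,0,0, 0,0.2,4.1,-0.1,0,0,0, 0,0.2,4.1,-0.1,0,0,0]'
python3 snap.py 8 top scene wrist
python3 -c "
from h import *
rel((548.6,315.2,75),14.3)
for n in('scene8','top8'):
    i=load(n)['img']; r=i[130:260,300:460] if n[0]=='s' else i[145:265,40:205]
    cv2.imwrite(f'pics/{n}z.png',cv2.convertScaleAbs(cv2.resize(r,None,fx=4.5,fy=4.5,interpolation=cv2.INTER_CUBIC),alpha=1.6)[:,:,::-1])
"
```

```text
t 12.55 at [548.3 317.1 116.1] w 22.3 F [ 0.8 -0.5 -1.1] q [-0.34  0.71 -0.38  1.63  0.33  0.86 -0.6 ]
shift [ 0.19  4.11 -0.02] turn [-0.07  0.01 -0.02]
clock: 13.55
eef_pos: [547.7, 314.9, 74.8]
tool_rot: [-1.57, 0.0, -1.321]
force: [0.7, -0.3, -1.5]
width: 22.6
t 13.7 at [547.6 314.7  74.7] w 22.4 F [-0.7 -0.1 -1.8] q [-0.35  0.76 -0.36  1.67  0.35  0.78 -0.62]
shift [-0.02 -0.03  0.11] turn [-0.03  0.01 -0.01]
```

View pics/scene8z.png

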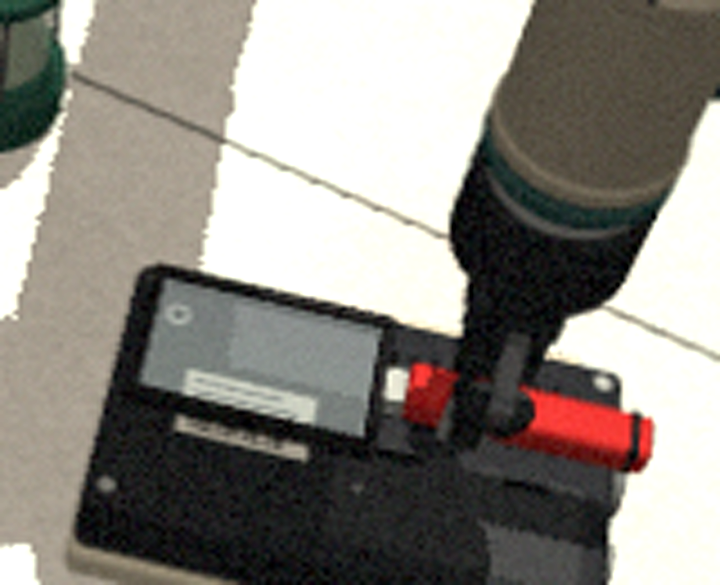

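View pics/top8z.png

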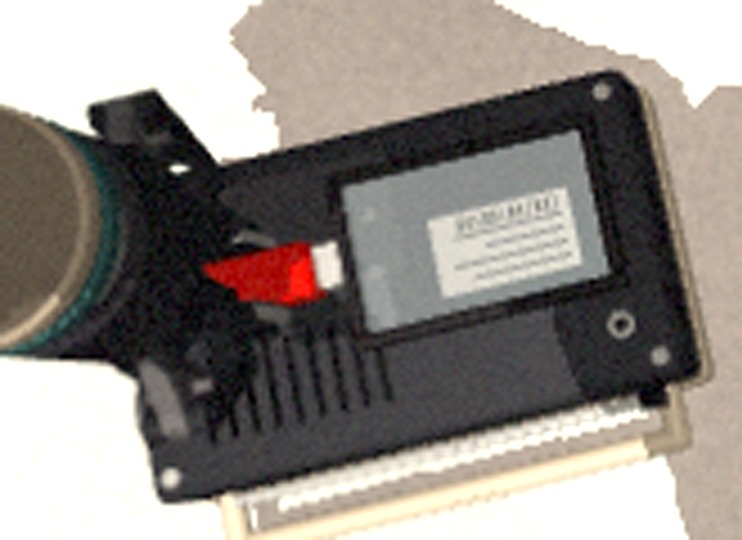

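View pics/scene8.png

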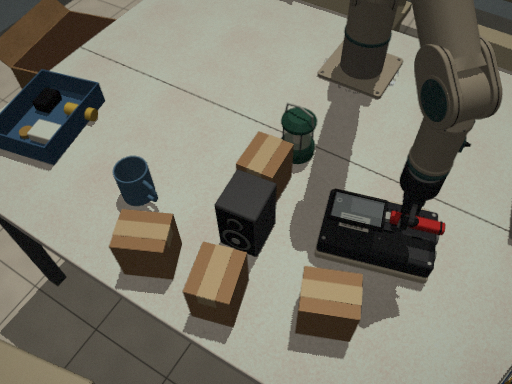

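```bash
python3 - <<'E'
from tri import *
t=np.array([(345,185),(580,128),(608,272),(372,333)])/4.5+(40,145)
s=np.array([(368,438),(142,385),(160,280),(382,325)])/4.5+(300,130)
rep(tri(load("top8"),t,load("scene8"),s))
d0,d8=load("scene0"),load("scene8")
m=np.abs(d0["img"].astype(int)-d8["img"]).max(2)>45
for n,(x0,y0,x1,y1) in dict(mug=(110,155,160,215),lantern=(278,102,318,165),row=(215,132,296,255)).items(): print(n,m[y0:y1,x0:x1].mean().round(3))
t0,t8=load("top0"),load("top8")
for a in(t0,t8):
    k=blobs(a["img"].min(2)>110,(125,180,178,218))[0]; print(cv2.boxPoints(cv2.minAreaRect(k)).mean(0))
E
```

```text
[[589.1, 280.6, 123.2], [614.7, 180.7, 123.3], [554.9, 164.1, 122.6], [527.4, 263.7, 123.8]]
centre [571.5 222.3 123.2]
long 103.2 yaw -75.1 pitch rise -0.6 short 63.0 rise 0.0
mug 0.0
lantern 0.104
row 0.018
[151.4706  198.38235]
[151.7353  198.44118]
```

```bash
python3 - <<'E'
from h import *
for q in("top","scene"):
  a,b=load(q+"0")["img"],load(q+"8")["img"]
  f=lambda i:((i[...,1].astype(int)-i[...,0]>12))
  r=(230,250,310,330) if q=="top" else (270,95,325,170)
  for i in(a,b):
    k=blobs(f(i),r)[0]; print(q,"lantern",cv2.boundingRect(k),cv2.contourArea(k))
E
python3 -m inch '[0,0,0,0,0,0,0, 0,0,0,0,0,0,0, 0,0,0,0,0,0,0, 0,0,0,0,0,0,0, 0,0,0,0,0,0,0]'; python3 -c "
from cell import ctrl;import numpy as np;print(np.round(ctrl.read_state()['qd'],4))"
```

```text
top lantern (244, 262, 47, 32) 1039.5
top lantern (244, 262, 47, 32) 1045.0
scene lantern (282, 107, 31, 28) 574.0
scene lantern (282, 107, 31, 28) 593.0
clock: 14.2
eef_pos: [547.4, 314.6, 74.4]
tool_rot: [-1.571, 0.0, -1.321]
force: [-1.1, 0.6, -1.4]
width: 22.7
[-0.0008 -0.0008 -0.0002  0.001  -0.0018 -0.0008 -0.001 ]
```

The lantern hasn't moved (same bounding box; the pixel differences were a shadow) and the arm is still. I hand in.

```bash
python3 -c "
from cell import finish_job; print(finish_job())"
```

```text
the job is handed in; nothing more can be done
None
```

I picked the magnifier up by its red handle, carried it about 24 cm up over the row, and left it held over the radio's label. The job was handed in at about 14 s; it reports no verdict.

**Last checks:**
- **Position:** the lens centre triangulated to (571.5, 222.3) mm, against (571.5, 223.2) for the label.
- **Alignment:** the long side is at −75.1°, against about −75.5° for the label. Tilt was under 1 mm across the lens.
- **Height:** the frame's underside is about 38–42 mm above the label. This is the least certain figure, by a few mm.
- **Grip and stillness:** the fingers stayed at 22.7 mm on the handle and the joints were still.
- **Donations and radio:** before-and-after pictures showed no shift in the radio's label, lantern or mug. For the speaker and carton I compared only the row as a whole, and almost nothing changed there. A larger difference at the lantern was a shadow: its outline was identical in both views.

**What failed or disagreed:**
- **First grasp:** it closed on air above the handle. The fingertips really end about 44 mm behind the reported TCP. I measured this in two views, went lower watching the force, and the second grasp held.
- **Table contact:** on closing, the fingertips pressed on the table with about 10 N.
- **Handle width:** it reads 22.6 mm between the fingers, against the 24 mm stated.

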